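# Load the shaker with the conical flasks

## Robot

A 6-joint arm with a two-finger parallel gripper is mounted at the origin on the work surface. World frame = base frame: x ahead of the robot, y to its left, z up, the work surface at z = 0. Lengths are in m, angles in rad, forces in N, time in s.
With the tool pointing down it reaches from about 0.3 to 0.875 m from the base axis. Payload 4.2 kg.
Tool frame: the origin (TCP) lies at the very end of the fingers, on their centre line; the grasp point (between the pads) lies 19 mm behind it (arm.grasp_offset is the distance from the TCP to the grasp point, in m); z points along the fingers, y is the line along which they close (so a half turn about z gives the same grasp; the last joint's range is limited). The gripper opens to 85 mm and grips with 20 to 120 N. Pads are 22 mm wide; open, the fingers measure 114 mm over their backs; the gripper's body (76 mm by 85 mm) begins 54 mm behind the grasp point. The pads swing forward as they close: fully open they stand 13 mm farther back than shut.
Start: joints at [-1.211, 0.32, 1.565, -0, 1.257, -0.02], TCP at [0.213, -0.534, 0.231] pointing down, gripper open.
Joint ranges: [-3.11, 3.11], [-0.84, 2.01], [0.21, 2.61], [-1.34, 4.49], [0.05, 2.63], [-2.56, 2.56]. Speed limits (rad/s): [2.57, 2.57, 3.14, 3.14, 3.14, 3.14].

## Interface

Orientations are given as a unit quaternion [w, x, y, z].
In Python, from bench import arm gives the robot as it stands.
- The arm moves only by the tool apply_moves, never from a script. Its argument "steps" is a list of rows, each an object with "fingers": the gripper command: -1 is fully open, 1 is shut, values between are in proportion; "linear": the shift along the tool's x, y, z scaled (see below), a list of three; "twist": the turn about the tool's z scaled (see below). In form: [{"fingers": fingers, "linear": [tx, ty, tz], "twist": twist}, ...]. A call has 1 to 5 rows; each row is the pose to reach, as a shift and turn from the pose commanded when the call began, along the tool's axes at that moment; what a row does not reach only later rows make up. The controller multiplies each number of a shift by 1000 mm and each number of a turn by 90 degrees. A row lasts 1/8 s, in which the tool goes at most 62.5 mm and 10.7 degrees, less where a joint would pass 70% of its speed; a pose out of reach is approached as far as the arm can. A call with a number of a shift or a turn outside -1 to 1 is refused whole. A call with a gripper value outside its range is refused whole. The fingers move at their own pace and stop on an object; "squeeze" is the grip in N (left out, the last holds). Time passes only in rows, so rows that repeat a pose let the fingers close. It gives the time, the measured TCP pose, the force, the opening and the grip force at its end, in the units of the state.
- arm.get_obs(): the state, without advancing time (a new reading comes with each control period).
- arm.capture(name): name is "scene" or "top" or "wrist"; returns the picture (400x640x3 uint8, red, green, blue); there is no depth.
- arm.camera_info(name): a dict with "intrinsics" (3x3 intrinsics, pixels), "R" (3x3) and "t" (3): a world point X has camera coordinates R X + t; the wrist camera has in their place "mount" (4x4, takes a point from camera to tool coordinates, whose origin is the TCP and whose axes are the flange's). Camera axes: x right, y down, z forward; pixel columns grow to the right and rows downward; lengths in m; the calibration is good to about 2 mm. A picture is of the moment at which its call begins: read the wrist's pose just before it. camera_info takes no time and is no camera call.
- arm.finish_job(): hands the job in; it is judged then, once.
The state is a dict: "time_s": time; "joint_pos": joint angles; "qd": joint speeds; "tau": joint torques, N m; "eef_pos": TCP position; "orientation": TCP orientation; "wrist_force": force on the tool from outside, world axes, zero at the start; "moment": the same for the moment, N m; "finger_gap": finger opening in m; "gripper_force": force on a finger pad.
Only numpy, scipy, OpenCV 4.12 (cv2) and the standard library are available. Lean on these libraries where they do the work, as an engineer would, in place of code of your own. Each camera call takes 0.05 s, during which the arm holds its last target. There are 200 camera calls.

## Task

Load the shaker: pick out the three conical flasks from the containers on the bench and stand each one in the cup of its own size on the shaker's platform, the small flask in the small cup, the medium in the medium, the large in the large. Keep the flasks upright and set them down rather than dropping them, and leave the square bottle, the straight brown bottle and the white tub where they stand.

Things in the scene. Friction and masses are not known exactly. Their poses are not given: they have to be found in the camera images.
- flask_small: The small conical flask, pale frosted plastic, empty, standing upright: base 54 mm across, narrowing as a cone to a 22 mm neck, with a round orange screw cap 28 mm across and 22 mm high on top; 100 mm high over all. It can be gripped by the cap from above. Origin: centre of the underside, z up along the flask.
- flask_medium: The medium conical flask, pale frosted plastic, empty, standing upright: base 70 mm across, narrowing as a cone to a 28 mm neck, with a round orange screw cap 34 mm across and 24 mm high on top; 120 mm high over all. It can be gripped by the cap from above. Origin: centre of the underside, z up along the flask.
- flask_large: The large conical flask, pale frosted plastic, empty, standing upright: base 88 mm across, narrowing as a cone to a 36 mm neck, with a round orange screw cap 42 mm across and 26 mm high on top; 140 mm high over all. It can be gripped by the cap from above. Origin: centre of the underside, z up along the flask.
- cup_small: The small flask cup: a shallow round open cup of steel with a black floor, fixed on the shaker's platform, 72 mm across inside, 80 mm outside, 16 mm high; its inner floor lies 4 mm above its underside. For the small flask. Origin: centre of the underside (which is 50 mm above the bench), z up. The three cups stand in a row in any order, 125 mm from centre to centre.
- cup_medium: The medium flask cup: a shallow round open cup of steel with a black floor, fixed on the shaker's platform, 88 mm across inside, 96 mm outside, 16 mm high; its inner floor lies 4 mm above its underside. For the medium flask. Origin: centre of the underside (which is 50 mm above the bench), z up. The three cups stand in a row in any order, 125 mm from centre to centre.
- cup_large: The large flask cup: a shallow round open cup of steel with a black floor, fixed on the shaker's platform, 106 mm across inside, 114 mm outside, 16 mm high; its inner floor lies 4 mm above its underside. For the large flask. Origin: centre of the underside (which is 50 mm above the bench), z up. The three cups stand in a row in any order, 125 mm from centre to centre.
- shaker: The low orbital shaker, switched off and fixed: white base 210 x 380 mm with a small black panel on the robot's side, aluminium platform whose top is 50 mm above the bench. Origin: centre of the underside; its long side lies along its y. The row of cups runs along its y, centred 15 mm beyond the origin along its x.
- square_bottle: Bystander, to be left alone: a loose pale frosted square bottle, 50 x 50 mm, 108 mm high with its orange cap (28 mm across). Origin: centre of the underside.
- straight_bottle: Bystander, to be left alone: a loose brown bottle with straight round sides, 58 mm across and about 118 mm high with its orange cap. Origin: centre of the underside.
- tub: Bystander, to be left alone: a loose white round tub with lid, 66 mm across, 58 mm high. Origin: centre of the underside.
Mind the look-alikes: they are no part of the job. Leave any green or pink look-alike of the flask_small alone. What is shaped like the flask_large but green is not meant.

How it is judged:
By the outcome, as a careful person would: the job done as asked, in the order asked, and still so for the second after the job is handed in, with the robot touching nothing.
It also fails if it takes over 102 s, if anything falls off the work surface, if the arm or the gripper's body presses on something with over 40 N, if the wrist force passes 120 N, or if a joint passes its speed limit or range.

## Working session

There is one attempt and no reset: what is moved stays moved. The work goes in short steps, Python scripts to look and compute and a tool call to move; the robot and the scene stay as the last step left them, time stands still between calls to the robot, and variables do not carry over. Pictures are saved under pics/ and viewed, at most 14 in all, crops included, and the job is handed in when it is done.

Besides the shell and the picture viewer there is one more tool, called after "Request:" as name(argument=value, ...), one argument or row to a line, values as JSON. apply_moves: Moves the arm, as the interface text tells. Its arguments: {"type":"object","properties":{"steps":{"type":"array","items":{"type":"object","properties":{"fingers":{"type":"number"},"linear":{"type":"array","items":{"type":"number","minimum":-1,"maximum":1}},"twist":{"type":"number","minimum":-1,"maximum":1}}}},"squeeze":{"type":"number"}},"required":["steps"]}

```bash
mkdir -p pics; python3 - <<'E'
from bench import arm
import cv2
for n in("top","scene"):
    cv2.imwrite(f"pics/{n}0.png",arm.capture(n)[:,:,::-1])
    i=arm.camera_info(n);print(n,i)
print(arm.camera_info("wrist"));o=arm.get_obs();print(o)
E
```

```text
top {'intrinsics': array([[474.99970112,   0.        , 320.38867785],
       [  0.        , 474.99970112, 202.62474034],
       [  0.        ,   0.        ,   1.        ]]), 'R': array([[ 0.0198664 , -0.99977864,  0.00692857],
       [-0.99855827, -0.02018684, -0.04973806],
       [ 0.04986692, -0.00593047, -0.99873826]]), 't': array([-0.00262945,  0.52288562,  1.17283378])}
scene {'intrinsics': array([[389.45762763,   0.        , 314.31947501],
       [  0.        , 389.45762763, 193.99728977],
       [  0.        ,   0.        ,   1.        ]]), 'R': array([[ 0.17970593,  0.98371957, -0.00126125],
       [ 0.72519522, -0.13334477, -0.67550801],
       [-0.66467863,  0.12047814, -0.73735157]]), 't': array([-0.10994158, -0.35297011,  1.2905563 ])}
{'intrinsics': array([[345.16751051,   0.        , 325.42332121],
       [  0.        , 345.16751051, 198.40463226],
       [  0.        ,   0.        ,   1.        ]]), 'mount': array([[-3.47778642e-04, -9.55607446e-01, -2.94642646e-01,
         7.56724403e-02],
       [ 9.99999918e-01, -3.93460473e-04,  9.57605585e-05,
         4.95164215
[... 203 characters left out ...]
os': array([-1.21094249e+00,  3.20207590e-01,  1.56554040e+00,  1.80191817e-05,
        1.25738713e+00, -1.99872693e-02]), 'qd': array([-3.08013869e-05, -1.47366661e-03, -3.67455289e-03,  9.71598116e-04,
        8.33736665e-04, -6.68518060e-04]), 'tau': array([-8.05134405e-04, -4.16407800e+01, -2.34704268e+01, -1.53668320e-04,
        4.90318504e-03,  3.89961428e-06]), 'eef_pos': array([ 0.21306029, -0.53362109,  0.23058449]), 'orientation': array([-7.61572608e-04,  9.82019470e-01,  1.88778087e-01, -1.21983032e-04]), 'wrist_force': array([-0.14138597,  0.74874178, -0.66272147]), 'moment': array([-0.01258594, -0.01021146, -0.04633124]), 'gripper_force': 0.0, 'finger_gap': 0.08556031103443276}
```

View pics/top0.png

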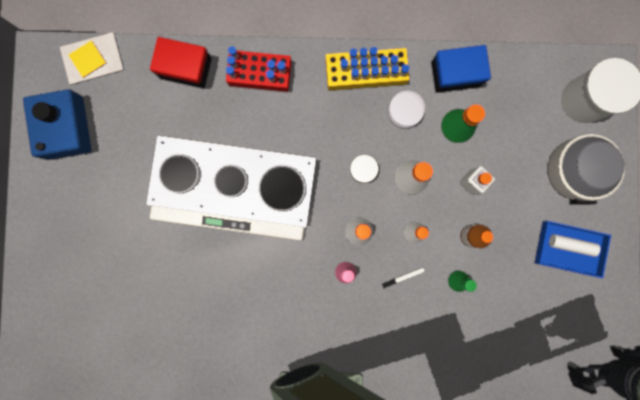

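View pics/scene0.png

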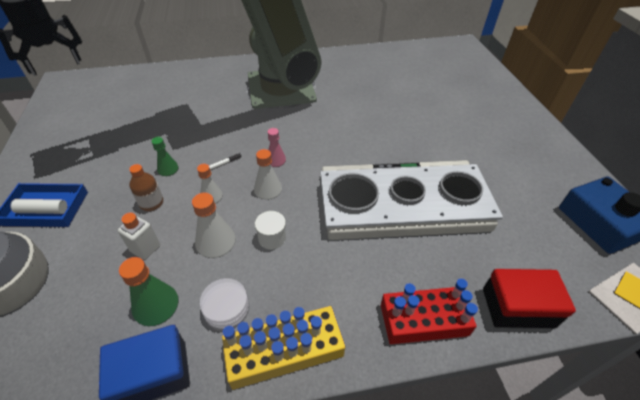

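The top view shows the large flask's cap at (423,171), the medium at (363,232) and the small at (422,233). The cups are medium (180,173), small (231,181) and large (282,188). I'll measure them in enlarged crops.

```bash
cat > h.py <<'E'
import numpy as np,cv2
from bench import arm
def back(n,u,v,z,pose=None):
    i=arm.camera_info(n);d=np.linalg.inv(i["intrinsics"])@[u,v,1]
    if n=="wrist":
        from scipy.spatial.transform import Rotation as Ro
        o=pose or arm.get_obs();q=o["orientation"];R=Ro.from_quat([*q[1:],q[0]]).as_matrix();M=i["mount"]
        c=o["eef_pos"]+R@M[:3,3];w=R@M[:3,:3]@d
    else: c=-i["R"].T@i["t"];w=i["R"].T@d
    return c+w*(z-c[2])/w[2]
E
python3 - <<'E'
from h import *
im=cv2.imread("pics/top0.png")
a=cv2.resize(im[150:300,330:510],None,fx=4.4,fy=4,interpolation=2)
a=cv2.resize(im[150:295,330:510],None,fx=4,fy=4,interpolation=2);b=cv2.resize(im[125:250,140:325],None,fx=4,fy=4,interpolation=2)
cv2.imwrite("pics/a.png",a);cv2.imwrite("pics/b.png",b)
for n,u,v,z in[("L",423,171,.14),("M",363,232,.12),("S",422,233,.1),("cM",180,173,.054),("cS",231,181,.054),("cL",282,188,.054),("brown",487,237,.118),("tub",364,168,.058),("sq",485,179,.108),("pink",348,275,.1),("grS",470,286,.1),("grL",475,113,.14)]:print(n,back("top",u,v,z).round(3))
E
```

```text
L [ 0.592 -0.22   0.14 ]
M [ 0.453 -0.089  0.12 ]
S [ 0.453 -0.228  0.1  ]
cM [0.585 0.348 0.054]
cS [0.569 0.225 0.054]
cL [0.554 0.101 0.054]
brown [ 0.447 -0.372  0.118]
tub [ 0.606 -0.095  0.058]
sq [ 0.58  -0.37   0.108]
pink [ 0.353 -0.058  0.1  ]
grS [ 0.334 -0.339  0.1  ]
grL [ 0.726 -0.336  0.14 ]
```

View pics/a.png

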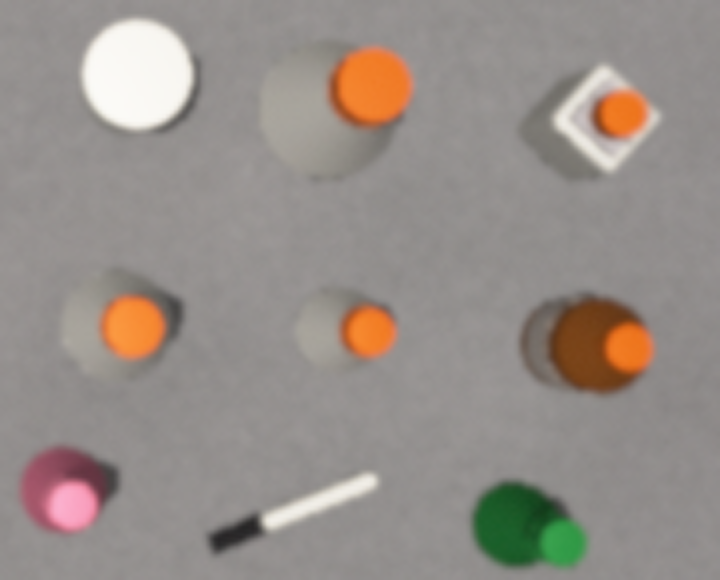

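View pics/b.png

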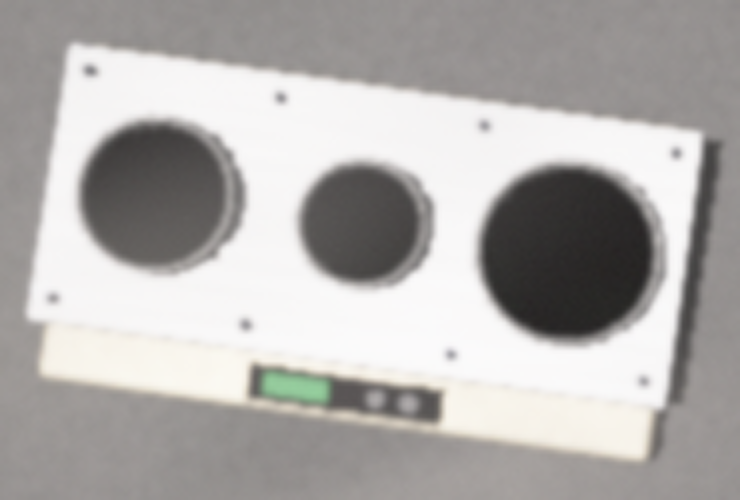

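The crops give the caps as L (372,86), M (134,327), S (369,331). The cup openings, seen at rim height, are M (155,194), S (359.5,223.5), L (567,252).

```bash
python3 - <<'E'
from h import *
P={}
for n,x,y,a,b,z in[("L",372,86,330,150,.14),("M",134,327,330,150,.12),("S",369,331,330,150,.1),("cM",155,194,140,125,.066),("cS",359.5,223.5,140,125,.066),("cL",567,252,140,125,.066)]:
    P[n]=back("top",a+(x+.5)/4-.5,b+(y+.5)/4-.5,z);print(n,P[n].round(4))
print(np.linalg.norm(P["cM"]-P["cS"]),np.linalg.norm(P["cL"]-P["cS"]))
from scipy.spatial.transform import Rotation as Ro
q=arm.get_obs()["orientation"];R=Ro.from_quat([*q[1:],q[0]]).as_matrix();print(R.round(4))
E
```

```text
L [ 0.5917 -0.2189  0.14  ]
M [ 0.4542 -0.0896  0.12  ]
S [ 0.4545 -0.2273  0.1   ]
cM [0.5838 0.3485 0.066 ]
cS [0.5687 0.2261 0.066 ]
cL [0.5542 0.102  0.066 ]
0.1233196846911092 0.12499919983051995
[[ 9.287e-01  3.708e-01 -5.000e-04]
 [ 3.708e-01 -9.287e-01  1.400e-03]
 [ 0.000e+00 -1.500e-03 -1.000e+00]]
```

Request:
apply_moves(
  steps=[
    {"fingers":-1,"linear":[0.07,-0.04,0],"twist":0.08},
    {"fingers":-1,"linear":[0.12,-0.07,0],"twist":0.16},
    {"fingers":-1,"linear":[0.17,-0.1,0],"twist":0.242},
    {"fingers":-1,"linear":[0.22,-0.13,0],"twist":0.242},
    {"fingers":-1,"linear":[0.27,-0.156,0],"twist":0.242},
  ],
  squeeze=40,
)

```text
time_s: 0.72
eef_pos: [0.4068, -0.2872, 0.2311]
orientation: [-0.0, 1.0, -0.0, -0.0]
wrist_force: [0.9, -1.0, 0.6]
finger_gap: 0.0852
gripper_force: 0.0
```

Request:
apply_moves(
  steps=[
    {"fingers":-1,"linear":[0.03,-0.04,0],"twist":0},
    {"fingers":-1,"linear":[0.0485,-0.0613,0.02],"twist":0},
    {"fingers":-0.8,"linear":[0.0485,-0.0613,0.06],"twist":0},
    {"fingers":-0.8,"linear":[0.0485,-0.0613,0.09],"twist":0},
    {"fingers":-0.8,"linear":[0.0485,-0.0613,0.09],"twist":0},
  ],
)

```text
time_s: 1.35
eef_pos: [0.453, -0.2268, 0.1391]
orientation: [-0.001, 1.0, -0.0, -0.003]
wrist_force: [0.1, 0.1, 0.6]
finger_gap: 0.077
gripper_force: 0.0
```

```bash
python3 - <<'E'
from h import *
o=arm.get_obs();print(o["eef_pos"],o["finger_gap"])
cv2.imwrite("pics/w1.png",arm.capture("wrist")[:,:,::-1])
E
```

```text
[ 0.45297027 -0.22675584  0.13912357] 0.07701794890030081
```

View pics/w1.png

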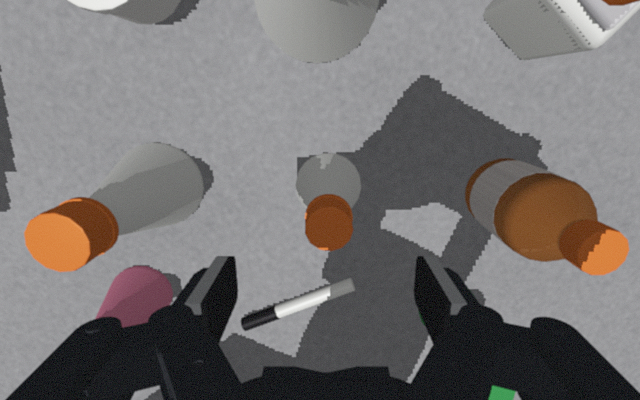

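The wrist view shows the small cap's top at about (328,227), between the open fingers, and the medium cap's top at (58,236).

```bash
python3 - <<'E'
from h import *
print(back("wrist",328.5,227,.1),back("wrist",58,236,.12))
E
```

```text
[ 0.45575137 -0.22917304  0.1       ] [ 0.45887193 -0.08935769  0.12      ]
```

Request:
apply_moves(
  steps=[
    {"fingers":-0.8,"linear":[0.002,0.001,0.04],"twist":0},
    {"fingers":-0.8,"linear":[0.002,0.001,0.071],"twist":0},
    {"fingers":-0.8,"linear":[0.002,0.001,0.071],"twist":0},
    {"fingers":1,"linear":[0.002,0.001,0.071],"twist":0},
    {"fingers":1,"linear":[0.002,0.001,0.071],"twist":0},
  ],
  squeeze=40,
)

```text
time_s: 2.02
eef_pos: [0.4578, -0.2295, 0.0721]
orientation: [0.001, 1.0, -0.0, 0.002]
wrist_force: [0.1, -0.1, 0.4]
finger_gap: 0.0417
gripper_force: 0.0
```

Request:
apply_moves(
  steps=[
    {"fingers":1,"linear":[0,0,0],"twist":0},
    {"fingers":1,"linear":[0,0,0],"twist":0},
    {"fingers":1,"linear":[0,0,0],"twist":0},
    {"fingers":1,"linear":[0,0,0],"twist":0},
  ],
)

```text
time_s: 2.52
eef_pos: [0.4575, -0.2291, 0.0717]
orientation: [0.001, 1.0, -0.0, 0.001]
wrist_force: [0.3, 1.1, 6.6]
finger_gap: 0.027
gripper_force: 39.0
```

Request:
apply_moves(
  steps=[
    {"fingers":1,"linear":[0,0,-0.03],"twist":0},
    {"fingers":1,"linear":[0,0,-0.08],"twist":0},
    {"fingers":1,"linear":[0,0,-0.12],"twist":0},
    {"fingers":1,"linear":[0,0,-0.16],"twist":0},
    {"fingers":1,"linear":[0,0,-0.16],"twist":0},
  ],
)

```text
time_s: 3.15
eef_pos: [0.4582, -0.2296, 0.2337]
orientation: [0.002, 1.0, -0.0, 0.003]
wrist_force: [0.2, -0.8, -1.9]
finger_gap: 0.0272
gripper_force: 39.6
```

Request:
apply_moves(
  steps=[
    {"fingers":1,"linear":[0.01,-0.04,0],"twist":0},
    {"fingers":1,"linear":[0.023,-0.095,0],"twist":0},
    {"fingers":1,"linear":[0.037,-0.15,0],"twist":0},
    {"fingers":1,"linear":[0.05,-0.205,0],"twist":0},
    {"fingers":1,"linear":[0.063,-0.26,0],"twist":0},
  ],
)

```text
time_s: 3.78
eef_pos: [0.5191, 0.0329, 0.2289]
orientation: [0.0, 1.0, -0.0, -0.001]
wrist_force: [0.5, 0.3, -0.7]
finger_gap: 0.0266
gripper_force: 39.7
```

Request:
apply_moves(
  steps=[
    {"fingers":1,"linear":[0.013,-0.055,0],"twist":0},
    {"fingers":1,"linear":[0.027,-0.11,0],"twist":0},
    {"fingers":1,"linear":[0.039,-0.16,0],"twist":0},
    {"fingers":1,"linear":[0.048,-0.195,0],"twist":0},
    {"fingers":1,"linear":[0.048,-0.195,0],"twist":0},
  ],
)

```text
time_s: 4.4
eef_pos: [0.5673, 0.2283, 0.228]
orientation: [0.0, 1.0, 0.001, -0.001]
wrist_force: [-0.0, -0.9, -0.9]
finger_gap: 0.027
gripper_force: 39.7
```

Request:
apply_moves(
  steps=[
    {"fingers":1,"linear":[0,0,0],"twist":0},
    {"fingers":1,"linear":[0,0,0],"twist":0},
  ],
)

```text
time_s: 4.65
eef_pos: [0.5674, 0.2249, 0.23]
orientation: [0.0, 1.0, -0.001, -0.0]
wrist_force: [-0.4, 0.1, -0.6]
finger_gap: 0.0268
gripper_force: 39.7
```

```bash
python3 - <<'E'
from h import *
im=arm.capture("top")[:,:,::-1];cv2.imwrite("pics/t2.png",cv2.resize(im[100:300,120:440],None,fx=2.5,fy=2.5,interpolation=2))
E
```

```text
(no output)
```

View pics/t2.png

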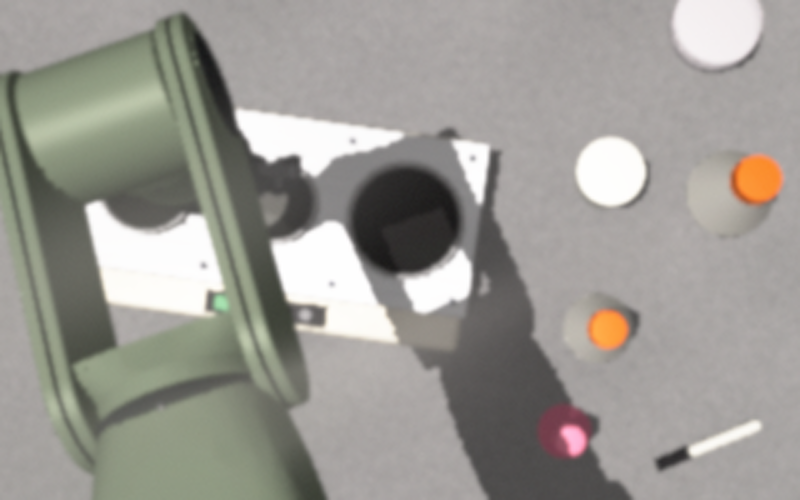

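The arm hides most of the flask here, but it sits over the small cup. I'm lowering it now.

Request:
apply_moves(
  steps=[
    {"fingers":1,"linear":[0.001,-0.001,0.04],"twist":0},
    {"fingers":1,"linear":[0.001,-0.001,0.075],"twist":0},
    {"fingers":1,"linear":[0.001,-0.001,0.09],"twist":0},
    {"fingers":1,"linear":[0.001,-0.001,0.098],"twist":0},
    {"fingers":1,"linear":[0.001,-0.001,0.1],"twist":0},
  ],
)

```text
time_s: 5.32
eef_pos: [0.5693, 0.2272, 0.1309]
orientation: [-0.0, 1.0, -0.0, 0.001]
wrist_force: [0.5, -0.5, -0.5]
finger_gap: 0.0266
gripper_force: 39.8
```

Request:
apply_moves(
  steps=[
    {"fingers":1,"linear":[0,0,0.001],"twist":0},
    {"fingers":1,"linear":[0,0,0.002],"twist":0},
    {"fingers":1,"linear":[0,0,0.002],"twist":0},
  ],
)

```text
time_s: 5.7
eef_pos: [0.569, 0.2273, 0.1287]
orientation: [-0.0, 1.0, -0.0, 0.0]
wrist_force: [-0.4, 0.2, -0.9]
finger_gap: 0.0268
gripper_force: 39.8
```

```bash
python3 - <<'E'
from h import *
cv2.imwrite("pics/w2.png",arm.capture("wrist")[:,:,::-1])
E
```

```text
(no output)
```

View pics/w2.png

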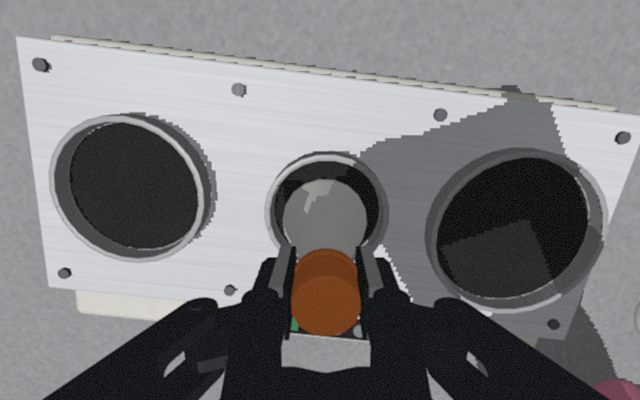

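The small flask is inside the small cup, centred at about (327,205). I'm creeping down until it touches.

Request:
apply_moves(
  steps=[
    {"fingers":1,"linear":[0,0,0.001],"twist":0},
    {"fingers":1,"linear":[0,0,0.002],"twist":0},
    {"fingers":1,"linear":[0,0,0.003],"twist":0},
    {"fingers":1,"linear":[0,0,0.003],"twist":0},
  ],
)

```text
time_s: 6.25
eef_pos: [0.5689, 0.2273, 0.1258]
orientation: [-0.0, 1.0, -0.0, 0.0]
wrist_force: [-0.7, 0.5, 3.7]
finger_gap: 0.0266
gripper_force: 40.2
```

Request:
apply_moves(
  steps=[
    {"fingers":-0.4,"linear":[0,0,0],"twist":0},
    {"fingers":-0.4,"linear":[0,0,0],"twist":0},
    {"fingers":-0.4,"linear":[0,0,0],"twist":0},
    {"fingers":-0.4,"linear":[0,0,0],"twist":0},
    {"fingers":-0.4,"linear":[0,0,-0.03],"twist":0},
  ],
)

```text
time_s: 6.88
eef_pos: [0.5672, 0.2266, 0.1532]
orientation: [0.001, 1.0, -0.0, -0.003]
wrist_force: [-0.5, 0.1, 0.4]
finger_gap: 0.0599
gripper_force: 0.0
```

Request:
apply_moves(
  steps=[
    {"fingers":-0.8,"linear":[0,0,-0.05],"twist":0},
    {"fingers":-0.8,"linear":[0,0,-0.09],"twist":0},
    {"fingers":-0.8,"linear":[-0.015,0.05,-0.09],"twist":0},
    {"fingers":-0.8,"linear":[-0.03,0.105,-0.09],"twist":0},
    {"fingers":-0.8,"linear":[-0.046,0.16,-0.09],"twist":0},
  ],
)

```text
time_s: 7.5
eef_pos: [0.5221, 0.0658, 0.2454]
orientation: [0.0, 1.0, 0.0, 0.0]
wrist_force: [-0.1, -0.7, 0.8]
finger_gap: 0.0767
gripper_force: 0.0
```

Request:
apply_moves(
  steps=[
    {"fingers":-0.8,"linear":[-0.02,0.05,0],"twist":0},
    {"fingers":-0.8,"linear":[-0.044,0.105,0],"twist":0},
    {"fingers":-0.8,"linear":[-0.066,0.155,0],"twist":0},
    {"fingers":-0.8,"linear":[-0.066,0.155,0.05],"twist":0},
    {"fingers":-0.8,"linear":[-0.066,0.155,0.08],"twist":0},
  ],
)

```text
time_s: 8.12
eef_pos: [0.4555, -0.0885, 0.1639]
orientation: [-0.0, 1.0, -0.001, -0.0]
wrist_force: [-0.2, 0.3, 0.4]
finger_gap: 0.0771
gripper_force: 0.0
```

```bash
python3 - <<'E'
from h import *
o=arm.get_obs();print(o["eef_pos"])
im=arm.capture("wrist")[:,:,::-1];cv2.imwrite("pics/w3.png",im)
import pickle;pickle.dump(o,open("o3","wb"))
E
```

```text
[ 0.45552218 -0.0884934   0.16392747]
```

View pics/w3.png

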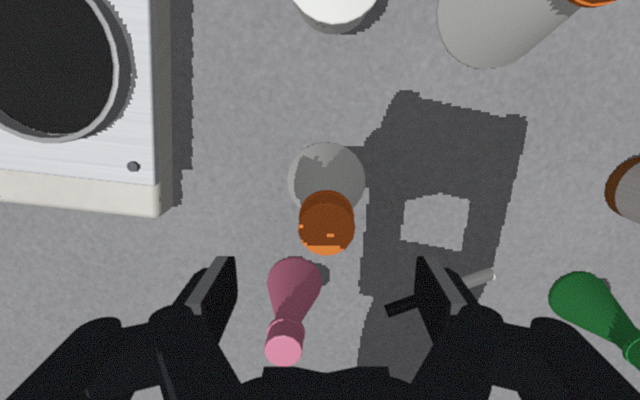

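The medium cap's top is at about (327,228), midway between the fingers. The pink look-alike is clear of them.

```bash
python3 - <<'E'
from h import *
import pickle
print(back("wrist",327,228,.12,pickle.load(open("o3","rb"))),arm.get_obs()["eef_pos"])
E
```

```text
[ 0.45522878 -0.08930314  0.12      ] [ 0.45339241 -0.08766658  0.16061467]
```

Request:
apply_moves(
  steps=[
    {"fingers":-0.8,"linear":[0.0,0.001,0.04],"twist":0},
    {"fingers":-0.8,"linear":[0.0,0.001,0.074],"twist":0},
    {"fingers":-0.8,"linear":[0.0,0.001,0.074],"twist":0},
    {"fingers":1,"linear":[0.0,0.001,0.074],"twist":0},
    {"fingers":1,"linear":[0.0,0.001,0.074],"twist":0},
  ],
)

```text
time_s: 8.8
eef_pos: [0.4579, -0.089, 0.0929]
orientation: [0.0, 1.0, -0.0, 0.002]
wrist_force: [0.1, 0.3, -0.7]
finger_gap: 0.0413
gripper_force: 0.0
```

Request:
apply_moves(
  steps=[
    {"fingers":1,"linear":[0,0,0],"twist":0},
    {"fingers":1,"linear":[0,0,0],"twist":0},
    {"fingers":1,"linear":[0,0,0],"twist":0},
    {"fingers":1,"linear":[0,0,0],"twist":0},
  ],
)

```text
time_s: 9.3
eef_pos: [0.4577, -0.0889, 0.0929]
orientation: [0.0, 1.0, -0.0, 0.002]
wrist_force: [-0.9, 0.3, 5.2]
finger_gap: 0.0327
gripper_force: 39.5
```

Request:
apply_moves(
  steps=[
    {"fingers":1,"linear":[0,0,-0.03],"twist":0},
    {"fingers":1,"linear":[0,0,-0.08],"twist":0},
    {"fingers":1,"linear":[0,0,-0.13],"twist":0},
    {"fingers":1,"linear":[0,0,-0.17],"twist":0},
    {"fingers":1,"linear":[0,0,-0.19],"twist":0},
  ],
)

```text
time_s: 9.93
eef_pos: [0.4573, -0.0889, 0.2844]
orientation: [0.001, 1.0, -0.0, 0.002]
wrist_force: [0.4, 0.0, -1.2]
finger_gap: 0.0325
gripper_force: 40.0
```

Request:
apply_moves(
  steps=[
    {"fingers":1,"linear":[0.01,-0.03,0],"twist":0},
    {"fingers":1,"linear":[0.025,-0.085,0],"twist":0},
    {"fingers":1,"linear":[0.04,-0.14,0],"twist":0},
    {"fingers":1,"linear":[0.055,-0.19,0],"twist":0},
    {"fingers":1,"linear":[0.07,-0.24,0],"twist":0},
  ],
)

```text
time_s: 10.55
eef_pos: [0.5269, 0.1529, 0.2818]
orientation: [0.0, 1.0, -0.0, 0.001]
wrist_force: [0.7, -1.4, -0.7]
finger_gap: 0.0329
gripper_force: 40.1
```

Request:
apply_moves(
  steps=[
    {"fingers":1,"linear":[0.015,-0.05,0],"twist":0},
    {"fingers":1,"linear":[0.03,-0.1,0],"twist":0},
    {"fingers":1,"linear":[0.045,-0.15,0],"twist":0},
    {"fingers":1,"linear":[0.056,-0.185,0],"twist":0},
    {"fingers":1,"linear":[0.056,-0.197,0],"twist":0},
  ],
)

```text
time_s: 11.18
eef_pos: [0.5828, 0.35, 0.2806]
orientation: [0.0, 1.0, 0.001, -0.0]
wrist_force: [0.0, -0.7, -0.5]
finger_gap: 0.0326
gripper_force: 40.1
```

Request:
apply_moves(
  steps=[
    {"fingers":1,"linear":[0,0,0],"twist":0},
    {"fingers":1,"linear":[0,0,0],"twist":0},
  ],
)

```text
time_s: 11.42
eef_pos: [0.5826, 0.3468, 0.2817]
orientation: [0.0, 1.0, -0.001, 0.0]
wrist_force: [0.4, -0.3, -0.5]
finger_gap: 0.0332
gripper_force: 40.2
```

Request:
apply_moves(
  steps=[
    {"fingers":1,"linear":[0.001,-0.002,0.04],"twist":0},
    {"fingers":1,"linear":[0.001,-0.002,0.08],"twist":0},
    {"fingers":1,"linear":[0.001,-0.002,0.11],"twist":0},
    {"fingers":1,"linear":[0.001,-0.002,0.125],"twist":0},
    {"fingers":1,"linear":[0.001,-0.002,0.13],"twist":0},
  ],
)

```text
time_s: 12.05
eef_pos: [0.5839, 0.3494, 0.1513]
orientation: [0.0, 1.0, -0.001, -0.0]
wrist_force: [-0.4, -0.4, -0.7]
finger_gap: 0.0326
gripper_force: 40.2
```

Request:
apply_moves(
  steps=[
    {"fingers":1,"linear":[0,0,0.001],"twist":0},
    {"fingers":1,"linear":[0,0,0.002],"twist":0},
    {"fingers":1,"linear":[0,0,0.002],"twist":0},
  ],
)

```text
time_s: 12.42
eef_pos: [0.5841, 0.3504, 0.1501]
orientation: [-0.0, 1.0, -0.0, 0.001]
wrist_force: [0.7, 0.2, -0.1]
finger_gap: 0.0327
gripper_force: 40.2
```

```bash
python3 - <<'E'
from h import *
cv2.imwrite("pics/w4.png",arm.capture("wrist")[:,:,::-1])
E
```

```text
(no output)
```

View pics/w4.png

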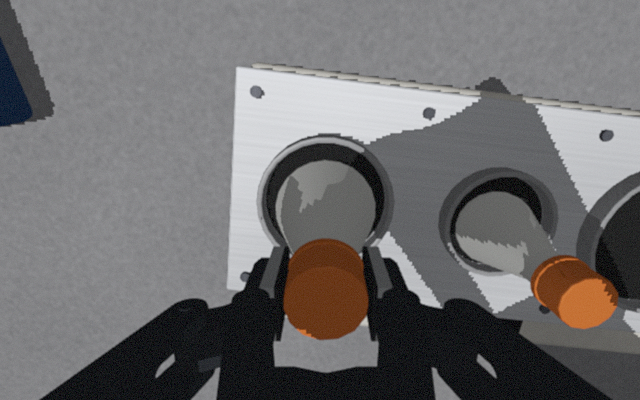

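The small flask stands in its cup at (500,225), and the medium flask is centred in its own cup at (327,205). I'm lowering the medium to contact.

Request:
apply_moves(
  steps=[
    {"fingers":1,"linear":[0,0,0.001],"twist":0},
    {"fingers":1,"linear":[0,0,0.002],"twist":0},
    {"fingers":1,"linear":[0,0,0.003],"twist":0},
    {"fingers":1,"linear":[0,0,0.003],"twist":0},
  ],
)

```text
time_s: 12.98
eef_pos: [0.5839, 0.3503, 0.1471]
orientation: [-0.0, 1.0, -0.0, 0.0]
wrist_force: [-1.1, -1.4, 4.8]
finger_gap: 0.0328
gripper_force: 40.7
```

Request:
apply_moves(
  steps=[
    {"fingers":-0.4,"linear":[0,0,0],"twist":0},
    {"fingers":-0.4,"linear":[0,0,0],"twist":0},
    {"fingers":-0.4,"linear":[0,0,0],"twist":0},
    {"fingers":-0.4,"linear":[0,0,0],"twist":0},
    {"fingers":-0.4,"linear":[0,0,-0.03],"twist":0},
  ],
)

```text
time_s: 13.6
eef_pos: [0.5824, 0.3494, 0.1737]
orientation: [0.002, 1.0, -0.0, -0.003]
wrist_force: [0.4, 0.1, 0.6]
finger_gap: 0.0597
gripper_force: 0.0
```

Request:
apply_moves(
  steps=[
    {"fingers":-0.8,"linear":[0,0,-0.05],"twist":0},
    {"fingers":-0.8,"linear":[0,0,-0.09],"twist":0},
    {"fingers":-0.8,"linear":[0,0.05,-0.09],"twist":0},
    {"fingers":-0.8,"linear":[0,0.11,-0.09],"twist":0},
    {"fingers":-0.8,"linear":[0,0.17,-0.09],"twist":0},
  ],
)

```text
time_s: 14.22
eef_pos: [0.5836, 0.1787, 0.2663]
orientation: [0.0, 1.0, 0.0, 0.0]
wrist_force: [0.9, -0.1, -0.3]
finger_gap: 0.0772
gripper_force: 0.0
```

Request:
apply_moves(
  steps=[
    {"fingers":-1,"linear":[0,0.06,0],"twist":0},
    {"fingers":-1,"linear":[0,0.12,0],"twist":0},
    {"fingers":-1,"linear":[0,0.18,0],"twist":0},
    {"fingers":-1,"linear":[0,0.24,0],"twist":0},
    {"fingers":-1,"linear":[0,0.3,0],"twist":0},
  ],
)

```text
time_s: 14.85
eef_pos: [0.5835, -0.1217, 0.2665]
orientation: [0.0, 1.0, -0.0, 0.0]
wrist_force: [0.4, 0.8, 0.2]
finger_gap: 0.0857
gripper_force: 0.0
```

Request:
apply_moves(
  steps=[
    {"fingers":-1,"linear":[0.005,0.05,0],"twist":0},
    {"fingers":-1,"linear":[0.008,0.098,0],"twist":0},
    {"fingers":-1,"linear":[0.008,0.098,0.05],"twist":0},
    {"fingers":-1,"linear":[0.008,0.098,0.08],"twist":0},
    {"fingers":-1,"linear":[0.008,0.098,0.08],"twist":0},
  ],
)

```text
time_s: 15.48
eef_pos: [0.5901, -0.2175, 0.1837]
orientation: [-0.001, 1.0, -0.0, -0.003]
wrist_force: [0.6, 0.0, 0.4]
finger_gap: 0.0852
gripper_force: 0.0
```

```bash
python3 - <<'E'
from h import *
o=arm.get_obs();print(o["eef_pos"])
im=arm.capture("wrist")[:,:,::-1];cv2.imwrite("pics/w5.png",im)
import pickle;pickle.dump(o,open("o3","wb"))
E
```

```text
[ 0.59011127 -0.21745221  0.18374041]
```

View pics/w5.png

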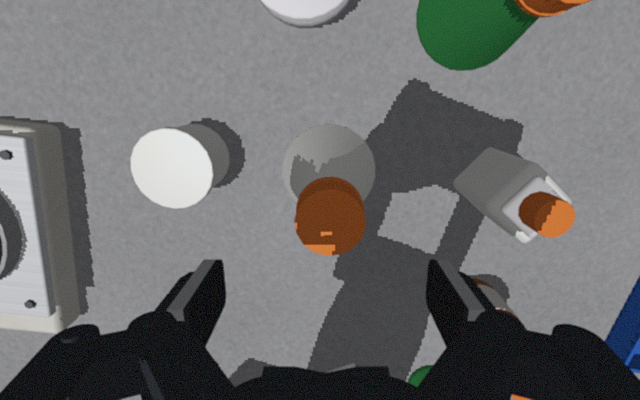

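The large cap's top is at about (330,220), between the fingers, with the tub and the square bottle clear of them.

Request:
apply_moves(
  steps=[
    {"fingers":-1,"linear":[0.001,0.0015,0.04],"twist":0},
    {"fingers":-1,"linear":[0.001,0.0015,0.077],"twist":0},
    {"fingers":-1,"linear":[0.001,0.0015,0.077],"twist":0},
    {"fingers":1,"linear":[0.001,0.0015,0.077],"twist":0},
    {"fingers":1,"linear":[0.001,0.0015,0.077],"twist":0},
  ],
)

```text
time_s: 16.15
eef_pos: [0.5941, -0.2198, 0.1119]
orientation: [0.001, 1.0, -0.0, 0.002]
wrist_force: [-0.3, -0.9, 0.3]
finger_gap: 0.0512
gripper_force: 0.0
```

Request:
apply_moves(
  steps=[
    {"fingers":1,"linear":[0,0,0],"twist":0},
    {"fingers":1,"linear":[0,0,0],"twist":0},
    {"fingers":1,"linear":[0,0,0],"twist":0},
    {"fingers":1,"linear":[0,0,0],"twist":0},
  ],
)

```text
time_s: 16.65
eef_pos: [0.5938, -0.2199, 0.1115]
orientation: [0.001, 1.0, -0.0, 0.002]
wrist_force: [0.0, -1.1, 7.2]
finger_gap: 0.0408
gripper_force: 40.8
```

Request:
apply_moves(
  steps=[
    {"fingers":1,"linear":[0,0,-0.03],"twist":0},
    {"fingers":1,"linear":[0,0,-0.08],"twist":0},
    {"fingers":1,"linear":[0,0,-0.12],"twist":0},
    {"fingers":1,"linear":[0,0,-0.13],"twist":0},
    {"fingers":1,"linear":[0,-0.03,-0.13],"twist":0},
  ],
)

```text
time_s: 17.27
eef_pos: [0.5924, -0.1904, 0.2389]
orientation: [0.0, 1.0, -0.001, 0.0]
wrist_force: [0.1, 0.1, -2.1]
finger_gap: 0.041
gripper_force: 41.2
```

Request:
apply_moves(
  steps=[
    {"fingers":1,"linear":[-0.007,-0.055,0],"twist":0},
    {"fingers":1,"linear":[-0.014,-0.11,0],"twist":0},
    {"fingers":1,"linear":[-0.021,-0.165,0],"twist":0},
    {"fingers":1,"linear":[-0.028,-0.22,0],"twist":0},
    {"fingers":1,"linear":[-0.035,-0.26,0],"twist":0},
  ],
)

```text
time_s: 17.9
eef_pos: [0.5562, 0.0728, 0.2373]
orientation: [0.0, 1.0, 0.0, -0.002]
wrist_force: [0.2, 0.1, -1.9]
finger_gap: 0.0411
gripper_force: 41.3
```

Request:
apply_moves(
  steps=[
    {"fingers":1,"linear":[-0.005,-0.032,0],"twist":0},
    {"fingers":1,"linear":[-0.005,-0.032,0],"twist":0},
    {"fingers":1,"linear":[-0.005,-0.032,0],"twist":0},
  ],
)

```text
time_s: 18.27
eef_pos: [0.5522, 0.1022, 0.238]
orientation: [0.001, 1.0, -0.0, -0.001]
wrist_force: [0.1, 0.6, -1.5]
finger_gap: 0.0409
gripper_force: 41.4
```

Request:
apply_moves(
  steps=[
    {"fingers":1,"linear":[0.002,0,0.03],"twist":0},
    {"fingers":1,"linear":[0.002,0,0.05],"twist":0},
    {"fingers":1,"linear":[0.002,0,0.06],"twist":0},
    {"fingers":1,"linear":[0.002,0,0.066],"twist":0},
    {"fingers":1,"linear":[0.002,0,0.067],"twist":0},
  ],
)

```text
time_s: 18.9
eef_pos: [0.555, 0.1024, 0.1724]
orientation: [0.0, 1.0, -0.0, 0.0]
wrist_force: [0.2, 0.1, -2.1]
finger_gap: 0.0409
gripper_force: 41.4
```

Request:
apply_moves(
  steps=[
    {"fingers":1,"linear":[0,0,0.001],"twist":0},
    {"fingers":1,"linear":[0,0,0.002],"twist":0},
    {"fingers":1,"linear":[0,0,0.002],"twist":0},
  ],
)

```text
time_s: 19.27
eef_pos: [0.5548, 0.1028, 0.1705]
orientation: [-0.0, 1.0, -0.0, 0.0]
wrist_force: [0.7, 0.6, -0.7]
finger_gap: 0.0406
gripper_force: 41.4
```

```bash
python3 - <<'E'
from h import *
cv2.imwrite("pics/w6.png",arm.capture("wrist")[:,:,::-1])
E
```

```text
(no output)
```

View pics/w6.png

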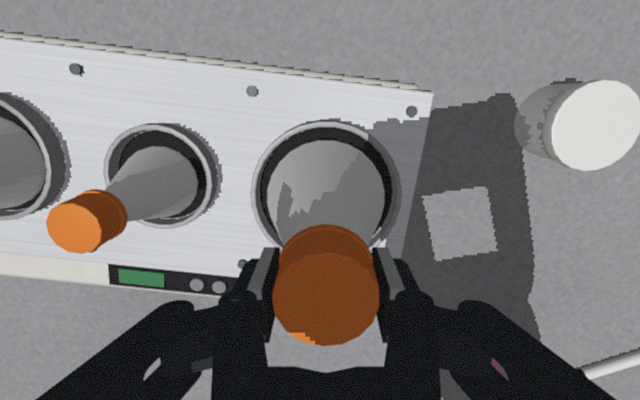

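The large flask is centred in the large cup at about (327,190). I'm lowering it the last few millimetres.

Request:
apply_moves(
  steps=[
    {"fingers":1,"linear":[0,0,0.002],"twist":0},
    {"fingers":1,"linear":[0,0,0.003],"twist":0},
    {"fingers":1,"linear":[0,0,0.004],"twist":0},
    {"fingers":1,"linear":[0,0,0.005],"twist":0},
    {"fingers":1,"linear":[0,0,0.005],"twist":0},
  ],
)

```text
time_s: 19.95
eef_pos: [0.5548, 0.1027, 0.1657]
orientation: [0.0, 1.0, -0.0, 0.0]
wrist_force: [-1.8, -1.1, 1.3]
finger_gap: 0.0409
gripper_force: 41.7
```

Request:
apply_moves(
  steps=[
    {"fingers":-0.6,"linear":[0,0,0.0005],"twist":0},
    {"fingers":-0.6,"linear":[0,0,0.0005],"twist":0},
    {"fingers":-0.6,"linear":[0,0,0],"twist":0},
    {"fingers":-0.6,"linear":[0,0,0],"twist":0},
    {"fingers":-0.6,"linear":[0,0,-0.03],"twist":0},
  ],
)

```text
time_s: 20.58
eef_pos: [0.5532, 0.1024, 0.1934]
orientation: [0.001, 1.0, -0.0, -0.003]
wrist_force: [0.4, 0.4, 1.5]
finger_gap: 0.0682
gripper_force: 0.0
```

Request:
apply_moves(
  steps=[
    {"fingers":-0.6,"linear":[0,0,-0.05],"twist":0},
    {"fingers":-0.6,"linear":[0,0,-0.09],"twist":0},
    {"fingers":-0.6,"linear":[-0.03,0.05,-0.09],"twist":0},
    {"fingers":-0.6,"linear":[-0.06,0.1,-0.09],"twist":0},
    {"fingers":-0.6,"linear":[-0.09,0.15,-0.09],"twist":0},
  ],
)

```text
time_s: 21.2
eef_pos: [0.4637, -0.0485, 0.2855]
orientation: [0.0, 1.0, 0.0, 0.0]
wrist_force: [0.6, -0.7, -0.1]
finger_gap: 0.0683
gripper_force: 0.0
```

Request:
apply_moves(
  steps=[
    {"fingers":-0.6,"linear":[-0.02,0.05,0],"twist":0},
    {"fingers":-0.6,"linear":[-0.04,0.1,0],"twist":0},
    {"fingers":-0.6,"linear":[-0.06,0.15,0],"twist":0},
    {"fingers":-0.6,"linear":[-0.08,0.2,0],"twist":0},
    {"fingers":-0.6,"linear":[-0.08,0.2,0],"twist":0},
  ],
)

```text
time_s: 21.82
eef_pos: [0.3834, -0.2499, 0.2853]
orientation: [0.0, 1.0, -0.003, -0.0]
wrist_force: [0.3, 0.3, 0.3]
finger_gap: 0.0682
gripper_force: 0.0
```

```bash
python3 - <<'E'
from h import *
im=arm.capture("top")[:,:,::-1];cv2.imwrite("pics/t3.png",im)
E
```

```text
(no output)
```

View pics/t3.png

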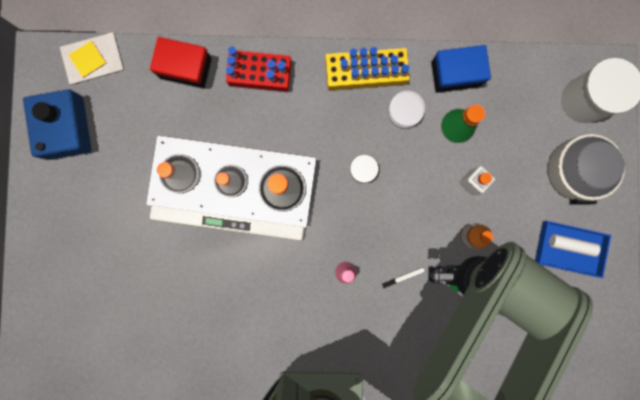

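The flasks stand in their cups at (165,170), (223,179) and (278,184). The visible bystanders haven't moved and the arm touches nothing, so I'm handing the job in.

```bash
python3 -c "
from bench import arm
print(arm.finish_job())"
```

```text
the job is handed in; nothing more can be done
None
```

The small, medium and large flasks each stand upright in the cup of their own size, the bystanders are where they were, and the job was handed in at about 22 s of the 102 s limit; the judge's verdict was not shown.

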